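# Fit the adjustable wrench and ease the screen-clamp nut

### The arm

A 6-joint arm with a two-finger parallel gripper is mounted at the origin on the work surface; the furniture and walls round the work are solid. World frame = base frame: x ahead of the robot, y to its left, z up, the work surface at z = 0. Lengths are in m, angles in rad, forces in N, time in s.
With the tool pointing down it reaches from about 0.35 to 1 m from the base axis. Payload 7.1 kg.
Tool frame: the origin (TCP) lies between the finger pads; the fingertips stand 22 mm ahead of it and the grasp point (between the pads) lies 3 mm ahead of it; z points along the fingers, y is the line along which they close (so a half turn about z gives the same grasp; the last joint's range is limited). The gripper opens to 85 mm and grips with 20 to 120 N. Pads are 22 mm wide; open, the fingers measure 114 mm over their backs; the gripper's body (76 mm by 85 mm) begins 54 mm behind the grasp point. The pads swing forward as they close: fully open they stand 13 mm farther back than shut.
Start: joints at [1.115, 0.423, 1.63, -0, 1.089, -0.019], TCP at [0.264, 0.566, 0.253] pointing down, gripper open.
Joint ranges: [-3, 3], [-0.9, 2.11], [0.09, 2.58], [-1.31, 4.45], [0.11, 2.69], [-2.54, 2.54]. Speed limits (rad/s): [2.39, 2.39, 3.01, 3.14, 3.14, 3.14].

### API

Orientations are given as a rotation vector (axis times angle).
In Python, from rig import manip gives the robot as it stands. The module is installed in compiled form; this text tells all that it offers. Calls block until the motion is done:
- manip.move_to(position, orientation): joint-space move of the TCP to a pose.
- manip.servo_line(position, orientation=None, rate=0.15): straight line of the TCP; orientation=None keeps the orientation; rate is the mean speed in m/s.
- manip.set_joints(angles): joint-space move.
- manip.command_gripper(opening, f_grip=None): finger opening in m; f_grip is the grip in N (None keeps the last); returns when the fingers have stopped.
- manip.hold(seconds).
- manip.solve_ik(position, orientation): joint angles nearest the present ones, or None.
- manip.camera(name): name is "scene" or "top" or "wrist"; returns a dict with "image" (384x512x3 uint8, red, green, blue), "fx", "fy", "cx", "cy" (pixels), "cam_to_world" (4x4, takes a point from camera to world coordinates); the wrist camera has in their place "mount" (4x4, takes a point from camera to tool coordinates, whose origin is the TCP and whose axes are the flange's). Camera axes: x right, y down, z forward; pixel columns grow to the right and rows downward; lengths in m; the calibration is good to about 2 mm. A picture is of the moment at which its call begins: read the wrist's pose just before it. There is no depth.
A pose or a line that the arm cannot do raises manip.IKError and nothing moves.
- manip.sign_off(): hands the job in; it is judged then, once.
Readings, each from a call of its own:
- manip.get_time(): time.
- manip.get_joint_positions(): joint angles.
- manip.get_joint_vel(): joint speeds.
- manip.get_tau(): joint torques, N m.
- manip.get_position(): TCP position.
- manip.get_ee_rot(): TCP orientation.
- manip.get_contact_force(): force on the tool from outside, world axes, zero at the start.
- manip.get_torque(): the same for the moment, N m.
- manip.get_width(): finger opening in m.
- manip.get_grip_force(): force on a finger pad.
Only numpy, scipy, OpenCV 4.12 (cv2) and the standard library are available. Lean on these libraries where they do the work, as an engineer would, in place of code of your own. Each camera call takes 0.05 s, during which the arm holds its last target. There are 200 camera calls.

### The job

The adjustable wrench is parked round the brass nut of the screen clamp with its jaws too wide. Turn the wrench's brass adjusting wheel clockwise (seen from above) until the jaws just fit the nut, then swing the handle counter-clockwise to loosen the nut by about an eighth of a turn (45 degrees). Leave the wrench lying on the nut, and do not knock over the cup of orange ink.

Things in the scene. Friction and masses are not known exactly. Their poses are not given: they have to be found in the camera images.
- wrench: Loose steel adjustable wrench, black rubber handle, 0.6 kg, flat on the clamp's dark plate (30 mm over the table), jaws round the nut. Origin: on the nut axis, underside; x along the handle, z up. Handle x 100 to 212 mm, 24 wide, z 1 to 20, past x = 105 over free air. A red peg (12 mm diameter and height, at x 88, y -20) stops it clockwise and holds it while the wheel is turned.
- worm_wheel (a point): Middle of the brass knurled adjusting wheel on the wrench's head: upright cylinder, 32 mm diameter, 28 mm high (14 up and down from here), vertical axis at wrench x 52, y 0. It stands 6 mm above the head (20 mm high); nut and bolt end lower too. Clockwise from above closes the jaws 7 mm per radian, against 0.14 N m; stays where left.
- wrench_jaw (a joint): Travel of the moving jaw, m: 0 = jaws 42 mm apart; the gap is 0.042 minus this value. The nut is 32 mm across flats (37 across corners), so the jaws close on it at about 0.010 and go no further. Starts at 0.001 to 0.004.
- clamp_nut (a joint): Turn of the brass hexagon nut about its vertical axis, rad, 0 at the start with its flats along the jaws, positive counter-clockwise from above (loosening), at most 2.2. Friction 0.25 N m (2 N at the handle's middle); stays where left.
- orange_cup: Loose grey ripple cup of orange ink, 94 mm across the rim, 112 mm high, on the table to the right of the clamp; a bystander. Origin: centre of its base, z up.

How it is judged:
By the outcome, as a careful person would: the job done as asked, in the order asked, and still so for the second after the job is handed in, with the robot touching nothing.
It also fails if it takes over 48 s, if anything falls off the work surface, if the arm or the gripper's body presses on something with over 40 N, if the wrist force passes 120 N, or if a joint passes its speed limit or range.

## Working session

There is one attempt and no reset: what is moved stays moved. The work goes in short steps, each a Python script; the robot and the scene stay as the last script left them, time stands still between calls to the robot, and variables do not carry over. Pictures are saved under pics/ and viewed, at most 10 in all, crops included, and the job is handed in when it is done.

```bash
mkdir -p pics
python3 - <<'E'
from rig import manip
import cv2,numpy as np
for n in ("top","scene"):
    c=manip.camera(n); np.savez(f"pics/{n}.npz",**c)
    print(n,c["fx"],c["cx"],c["cy"],np.round(c["cam_to_world"],3).tolist())
    cv2.imwrite(f"pics/{n}0.png",cv2.resize(c["image"][:,:,::-1],(800,600)))
print(manip.get_time(),manip.get_ee_rot())
E
```

```text
top 405.7376113201804 255.5341008029191 184.01683780275442 [[0.022, -0.984, 0.177, 0.435], [-1.0, -0.02, 0.015, -0.088], [-0.011, -0.178, -0.984, 0.895], [0.0, 0.0, 0.0, 1.0]]
scene 368.2827813173322 255.32794902117163 198.6322780741946 [[0.564, -0.349, 0.748, -0.044], [-0.826, -0.226, 0.517, -0.538], [-0.011, -0.91, -0.415, 0.413], [0.0, 0.0, 0.0, 1.0]]
0.1 [-6.80582024e-01 -3.06663566e+00  2.14773801e-03]
```

View pics/top0.png

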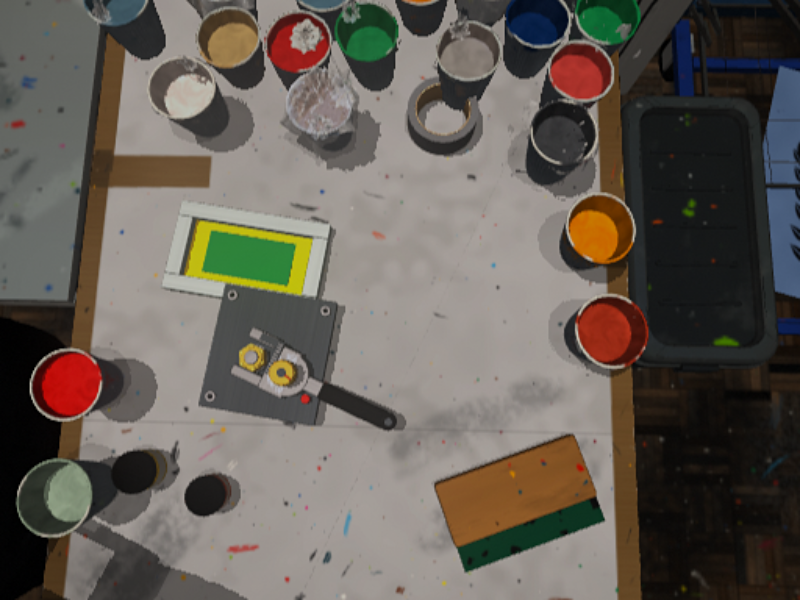

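View pics/scene0.png

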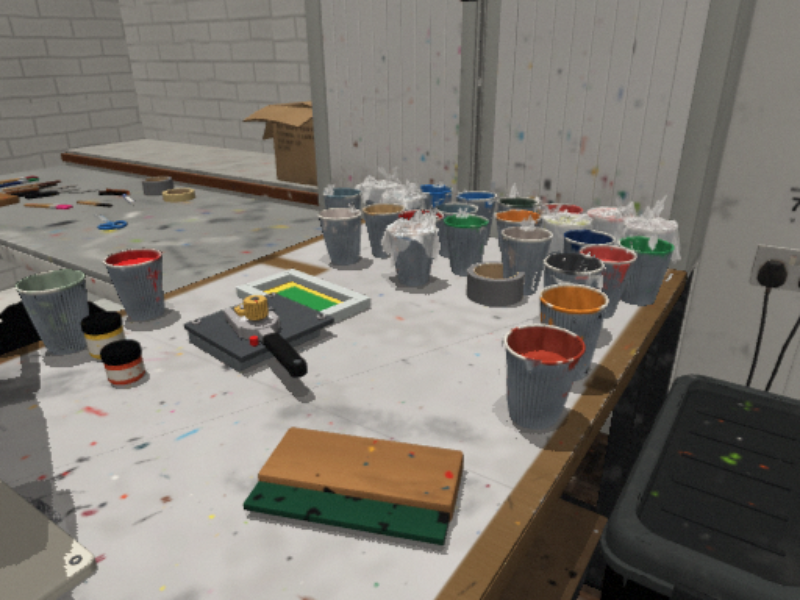

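The top view shows the nut at about (251,356), the wheel at (282,373), the red peg at (305,398) and the handle end at (395,420). The orange cup is far off at (600,230). Next I segment these and project them.

```bash
cat > h.py <<'E'
import numpy as np, cv2
from scipy.spatial.transform import Rotation as R
def proj(c,uv,z):
    uv=np.atleast_2d(np.asarray(uv,float)); T=np.asarray(c["cam_to_world"])
    d=np.c_[(uv[:,0]-c["cx"])/c["fx"],(uv[:,1]-c["cy"])/c["fy"],np.ones(len(uv))]@T[:3,:3].T
    return (T[:3,3]+d*((z-T[2,3])/d[:,2])[:,None])[:,:2]
def masks(im):
    hsv=cv2.cvtColor(np.ascontiguousarray(im),cv2.COLOR_RGB2HSV); h,s,v=cv2.split(hsv)
    roi=np.zeros_like(h,bool); roi[195:290,125:275]=True
    return roi&(h>15)&(h<35)&(s>90)&(v>70), roi&((h<8)|(h>172))&(s>150)&(v>80), roi&(v<62)
def measure(c):
    br,rd,dk=masks(c["image"]); out={}
    n,l,st,ce=cv2.connectedComponentsWithStats(br.astype(np.uint8))
    for i in range(1,n):
        if st[i,4]>25: print("brass",st[i].tolist(),ce[i].round(1),proj(c,ce[i],.053).round(4))
    n,l,st,ce=cv2.connectedComponentsWithStats(rd.astype(np.uint8))
    for i in range(1,n):
        if st[i,4]>8: print("red",st[i].tolist(),ce[i].round(1),proj(c,ce[i],.042).round(4))
    n,l,st,ce=cv2.connectedComponentsWithStats(dk.astype(np.uint8))
    for i in range(1,n):
        if st[i,4]>100:
            p=proj(c,np.argwhere(l==i)[:,::-1],.045); m=p.mean(0); w,V=np.linalg.eigh(np.cov((p-m).T))
            print("dark",st[i].tolist(),m.round(4),np.degrees(np.arctan2(V[1,1],V[0,1])).round(1),(4*np.sqrt(w)).round(3))
E
python3 - <<'E'
from h import *
c=dict(np.load("pics/top.npz")); measure(c)
cv2.imwrite("pics/crop0.png",cv2.resize(c["image"][195:285,125:265,::-1],None,fx=5.5,fy=5.5,interpolation=cv2.INTER_CUBIC))
E
```

```text
brass [153, 220, 16, 18, 164] [160.6 228.5] [[0.489  0.1189]]
brass [172, 230, 17, 17, 198] [180.2 238.1] [[0.4703 0.0771]]
red [192, 252, 6, 6, 26] [194.8 254.8] [[0.437 0.047]]
dark [202, 242, 52, 33, 597] [ 0.429  -0.0201] 68.0 [0.03  0.124]
```

View pics/crop0.png

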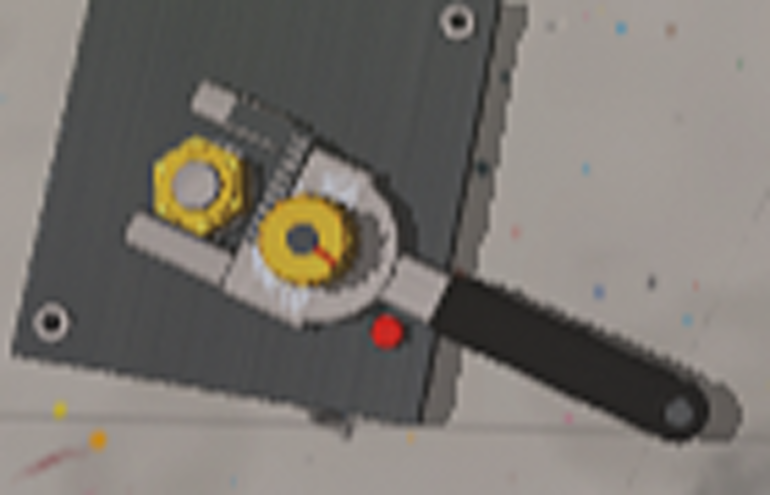

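The crop shows the wheel disc at (305,240), the nut at (198,186), the peg at (387,331) and the handle running down to the right. Positions agree to about 3 mm: wheel ≈ (0.470,0.0765), handle direction ≈ 248°. I'll hover and check with the wrist camera.

Run:
```python
from rig import manip
from h import *
q=np.array(manip.solve_ik([.470,.0765,.16],[0,np.pi,0] if 0 else manip.get_ee_rot())); q[5]=-0.75
down=None
print(q.round(3))
manip.set_joints(q); manip.command_gripper(.055)
p=manip.get_position(); r=R.from_rotvec(manip.get_ee_rot())
print(p,r.as_matrix().round(3).tolist(),manip.get_time())
c=manip.camera("wrist"); M=np.eye(4); M[:3,:3]=r.as_matrix(); M[:3,3]=p
c["cam_to_world"]=M@np.asarray(c["mount"]); np.savez("pics/w1.npz",**c)
T=c["cam_to_world"]; 
for w in ([.470,.0765,.056],[.489,.1225,.045],[.4365,.048,.042]):
    x=np.linalg.inv(T)@np.r_[w,1]; print("pred px",x[0]/x[2]*c["fx"]+c["cx"],x[1]/x[2]*c["fy"]+c["cy"])
cv2.imwrite("pics/w1.png",c["image"][:,:,::-1])
```

```text
[ 1.370e-01  3.520e-01  2.019e+00 -2.000e-03  7.710e-01 -7.500e-01]
[0.47001945 0.07670627 0.16002066] [[-0.776, 0.63, -0.001], [0.63, 0.776, -0.001], [-0.0, -0.001, -1.0]] 2.4583
pred px 252.8722734922419 197.85946516686303
pred px 313.0823614391617 176.53824342253512
pred px 199.32559420607137 183.12992449571306
```

View pics/w1.png

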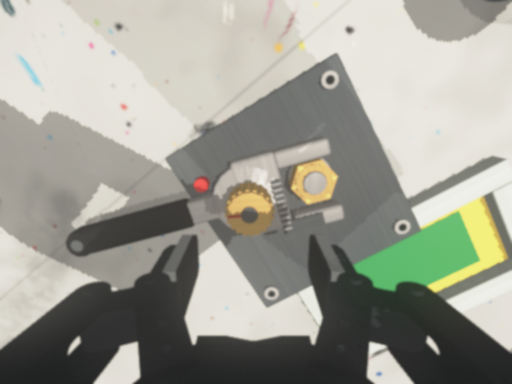

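Run:
```python
from h import *
t=dict(np.load("pics/top.npz")); w=dict(np.load("pics/w1.npz"))
print(w["cam_to_world"].round(3).tolist(),w["fx"])
for n,a,b in (("wheel",(179.9,238.0),(250,214)),("nut bolt",(160.5,228.4),(316,182.5)),("peg",(194.8,254.8),(201.5,184)),("handle end",(248,269.4),(77,246))):
    for z in (.03,.04,.05,.056,.065): print(n,z,proj(t,a,z).round(4),proj(w,b,z).round(4))
cv2.imwrite("pics/w1c.png",cv2.resize(w["image"][140:270,60:360,::-1],None,fx=2.6,fy=2.6,interpolation=cv2.INTER_CUBIC))
```

```text
[[0.63, 0.745, 0.219, 0.415], [0.776, -0.605, -0.178, 0.121], [-0.0, 0.282, -0.959, 0.281], [0.0, 0.0, 0.0, 1.0]] 306.2666195254891
wheel 0.03 [[0.4714 0.0822]] [[0.4862 0.06  ]]
wheel 0.04 [[0.471  0.0803]] [[0.4834 0.0625]]
wheel 0.05 [[0.4705 0.0783]] [[0.4806 0.0649]]
wheel 0.056 [[0.4703 0.0771]] [[0.4789 0.0664]]
wheel 0.065 [[0.4699 0.0753]] [[0.4763 0.0686]]
nut bolt 0.03 [[0.4907 0.1248]] [[0.4995 0.1214]]
nut bolt 0.04 [[0.4901 0.1223]] [[0.4961 0.1214]]
nut bolt 0.05 [[0.4895 0.1198]] [[0.4927 0.1214]]
nut bolt 0.056 [[0.4891 0.1184]] [[0.4907 0.1214]]
nut bolt 0.065 [[0.4885 0.1161]] [[0.4877 0.1214]]
peg 0.03 [[0.437  0.0489]] [[0.4393 0.0452]]
peg 0.04 [[0.437  0.0473]] [[0.4383 0.0483]]
peg 0.05 [[0.437  0.0457]] [[0.4374 0.0513]]
peg 0.056 [[0.437  0.0448]] [[0.4368 0.0531]]
peg 0.065 [[0.4369 0.0433]] [[0.4359 0.0559]]
handle end 0.03 [[ 0.4095 -0.0638]] [[ 0.4117 -0.0805]]
handle end 0.04 [[ 0.4098 -0.0641]] [[ 0.4119 -0.0725]]
handle end 0.05 [[ 0.4101 -0.0644]] [[ 0.412  -0.0645]]
handle end 0.056 [[ 0.4103 -0.0645]] [[ 0.4121 -0.0596]]
handle end 0.065 [[ 0.4105 -0.0648]] [[ 0.4122 -0.0524]]
```

View pics/w1c.png

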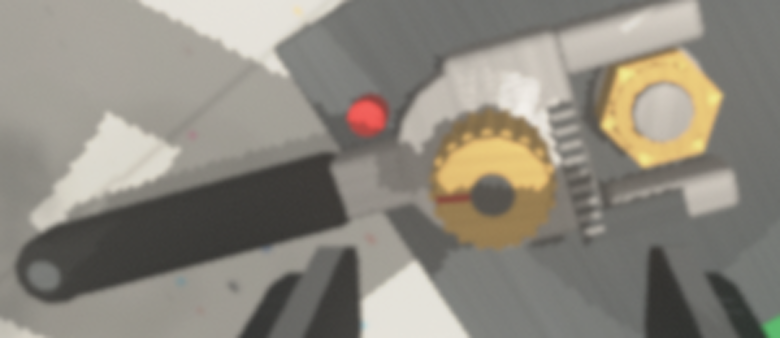

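The crop shows the wheel's top disc centred at (250,214) in the full image, clearly standing well proud of the head. Triangulating gives its top at z≈0.084, so the whole 28 mm cylinder stands above the head. That puts the wheel at (0.470,0.0724) and the nut axis at (0.489,0.1205), 51.8 mm apart (52 given). Now I grip and turn it.

Run:
```python
from rig import manip
from h import *
manip.servo_line([.470,.0724,.11],rate=.15)
manip.servo_line([.470,.0724,.077],rate=.08)
print("down",np.round(manip.get_contact_force(),2))
manip.command_gripper(.0,40)
print(manip.get_width(),manip.get_grip_force(),np.round(manip.get_contact_force(),2),np.round(manip.get_torque(),3))
q=np.array(manip.get_joint_positions()); q0=q[5]; t0=np.array(manip.get_torque())[2]
while q[5]-q0<1.5:
    q[5]+=.06; manip.set_joints(q); tz=manip.get_torque()[2]
    print(round(q[5]-q0,2),round(tz,3),np.round(manip.get_contact_force(),1),round(manip.get_joint_positions()[5]-q0,3))
    if tz-t0>.30: break
print(manip.get_time(),manip.get_width())
```

```text
down [-1.37 -0.08  0.75]
0.030784313664723922 39.35018241405487 [-0.33  1.98  5.02] [ 0.196  0.089 -0.035]
0.06 -0.137 [-1.9 -0.4  2.5] 0.059
0.12 -0.088 [-3.   0.7  3.1] 0.118
0.18 -0.121 [-3.9 -1.1  4.3] 0.177
0.24 -0.203 [-3.9 -0.6  5.9] 0.238
0.3 -0.149 [-4.7 -1.   4.9] 0.298
0.36 -0.109 [-3.5 -0.5  5. ] 0.358
0.42 -0.168 [-3.5  0.2  5.5] 0.418
0.48 -0.196 [-4.2 -1.   5.9] 0.478
0.54 -0.106 [-3.8 -1.1  5.8] 0.538
0.6 -0.116 [-4.4 -0.8  5.5] 0.598
0.66 -0.144 [-3.8 -0.8  6. ] 0.658
0.72 -0.166 [-4.1 -1.1  5.6] 0.718
0.78 -0.133 [-3.7 -0.9  6.1] 0.778
0.84 -0.144 [-4.1 -1.7  6.6] 0.838
0.9 -0.182 [-4.6 -1.4  6.8] 0.898
0.96 -0.118 [-4.6 -1.   5.8] 0.958
1.02 -0.128 [-4.6 -0.3  5.8] 1.018
1.08 -0.113 [-4.6 -0.2  6.9] 1.078
1.14 -0.143 [-4.6 -0.7  7.2] 1.138
1.2 -0.147 [-5.4 -1.4  7.3] 1.198
1.26 -0.071 [-4.8 -1.1  6.3] 1.258
1.32 0.04 [-5.4 -0.2  7.2] 1.318
1.38 0.203 [-4.8 -0.7  7.4] 1.377
1.44 0.406 [-5.7  0.2  5.3] 1.437
9.875 0.030685362746620586
```

Torque was steady until about 1.25 rad, then rose sharply, so the jaws have met the nut. I'll release, rise and check.

Run:
```python
from rig import manip
from h import *
manip.command_gripper(.055); print(np.round(manip.get_torque(),3))
manip.servo_line([.470,.0724,.16],rate=.15)
print(np.round(manip.get_torque(),3),np.round(manip.get_contact_force(),2))
p=manip.get_position(); r=R.from_rotvec(manip.get_ee_rot())
c=manip.camera("wrist"); M=np.eye(4); M[:3,:3]=r.as_matrix(); M[:3,3]=p
c["cam_to_world"]=M@np.asarray(c["mount"]); np.savez("pics/w2.npz",**c)
cv2.imwrite("pics/w2.png",cv2.resize(c["image"][60:290,120:400,::-1],None,fx=2.5,fy=2.5,interpolation=cv2.INTER_CUBIC))
print(manip.get_time())
```

```text
[0.    0.032 0.01 ]
[-0.001  0.032  0.061] [-0.09  0.49 -0.11]
10.9833
```

View pics/w2.png

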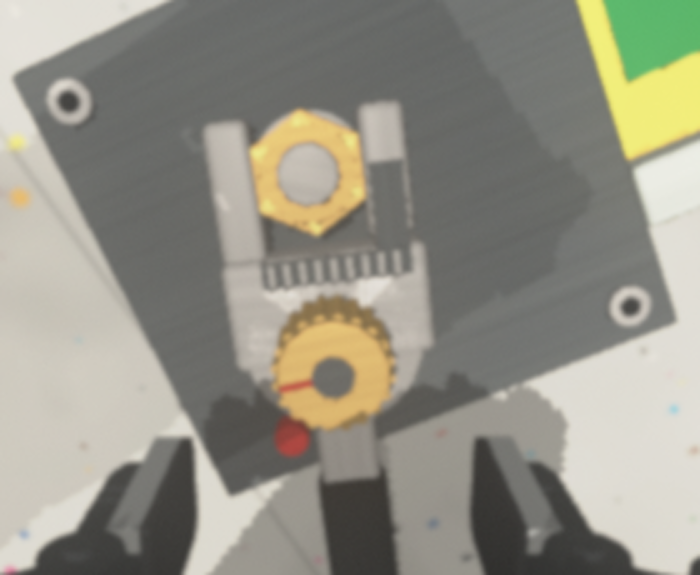

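The view shows both jaws snug on the nut's flats (about 250 and 367 px around the nut at 252–366). Now I push the handle, approaching in small steps until contact and then following an arc.

```bash
cat >> h.py <<'E'
N=np.array([.489,.1205])
def pose(phi,r,d,z):
    a=np.radians(phi); e=np.array([np.cos(a),np.sin(a)]); f=np.array([-e[1],e[0]])
    y=np.r_[-e,0]; zz=np.array([0,0,-1.]); Rm=np.c_[np.cross(y,zz),y,zz]
    return np.r_[N+r*e-d*f,z], R.from_matrix(Rm).as_rotvec()
E
python3 - <<'E'
from rig import manip
from h import *
phi=247.7; r=.165; z=.057
manip.command_gripper(0.,20)
manip.move_to(*pose(phi,r,.048,.13))
manip.servo_line(*pose(phi,r,.048,z),rate=.12)
f0=np.array(manip.get_contact_force()); print(f0.round(2),np.array(manip.get_joint_positions()).round(2),manip.get_width(),manip.get_time())
d=.034; manip.servo_line(*pose(phi,r,d,z),rate=.06)
a=np.radians(phi); f=np.array([-np.sin(a),np.cos(a),0])
while d>.014:
    s=(np.array(manip.get_contact_force())-f0)@f
    if s<-1.5: break
    d-=.0015; manip.servo_line(*pose(phi,r,d,z),rate=.05)
print("contact",d,s,manip.get_time())
if s<-1.5:
    for k in np.arange(3,45.1,3):
        manip.servo_line(*pose(phi+k,r,d,z),rate=.06)
        F=np.array(manip.get_contact_force())-f0
        if k%9==0 or np.abs(F).max()>12: print(k,F.round(2))
        if np.linalg.norm(F)>25: break
    print(manip.get_time(),manip.get_position())
c=manip.camera("top"); measure(c)
cv2.imwrite("pics/t2.png",cv2.resize(c["image"][170:300,110:290,::-1],None,fx=4,fy=4,interpolation=cv2.INTER_CUBIC))
E
```

```text
[ 0.02 -0.47  0.31] [-0.07  0.48  2.25  0.    0.41 -1.25] 0.00017945304739435503 13.9917
contact 0.026499999999999996 -1.5194962695367749 15.625
9.0 [-1.34 -0.41 -1.5 ]
18.0 [-0.35 -0.4  -2.17]
27.0 [-0.46  0.77 -1.15]
36.0 [-0.51  0.92 -0.48]
45.0 [-0.57 -0.01 -0.52]
20.0 [ 0.52838138 -0.04189973  0.05701639]
```

View pics/t2.png

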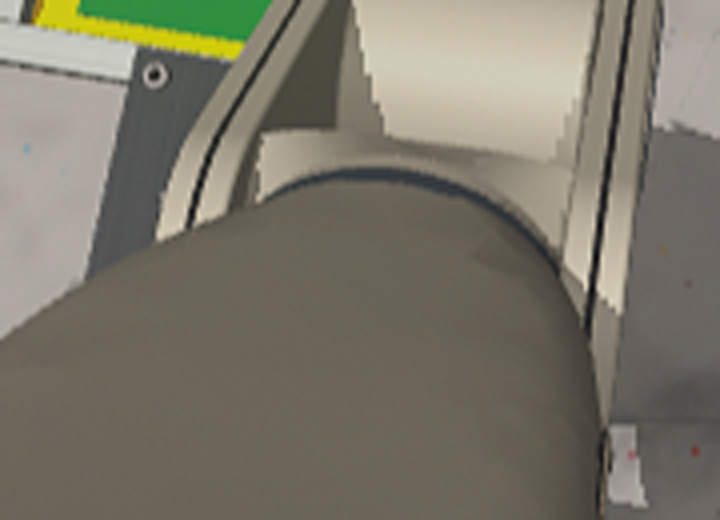

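The arm hides the wrench here, so I'll back off and clear the view.

Run:
```python
from rig import manip
from h import *
phi=247.7+45
manip.servo_line(*pose(phi,.165,.05,.057),rate=.1)
manip.servo_line(*pose(phi,.165,.05,.16),rate=.15)
q=np.array(manip.get_joint_positions()); q[0]=1.0; manip.set_joints(q)
c=manip.camera("top"); np.savez("pics/t3.npz",**c); measure(c); print(manip.get_time())
cv2.imwrite("pics/t3.png",cv2.resize(c["image"][170:300,110:290,::-1],None,fx=4,fy=4,interpolation=cv2.INTER_CUBIC))
```

```text
brass [173, 210, 18, 17, 195] [181.6 218.1] [[0.5115 0.0764]]
brass [152, 220, 18, 18, 162] [160.7 228.2] [[0.4896 0.1188]]
red [192, 253, 6, 5, 25] [194.8 254.9] [[0.4367 0.047 ]]
dark [205, 195, 52, 46, 550] [ 0.5403 -0.0196] 114.8 [0.039 0.125]
23.275
```

View pics/t3.png

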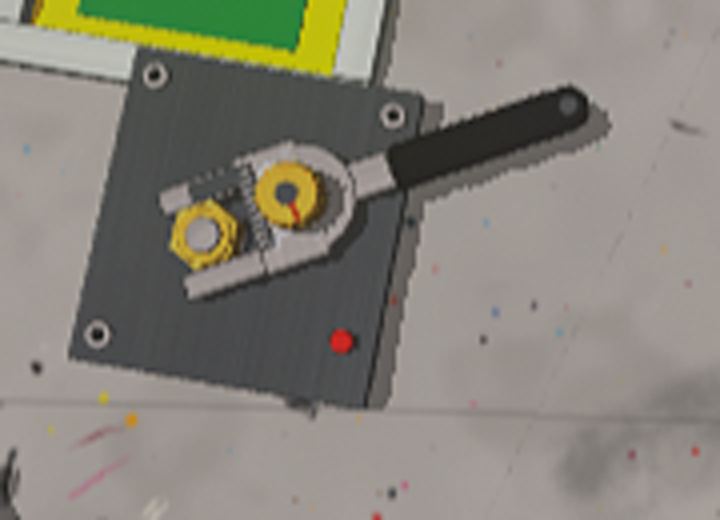

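The handle now points up and to the right (hole at crop (568,104)) and the nut is still between the jaws at (203,235). I'll work out the angle and take a close wrist view of the fit.

Run:
```python
from rig import manip
from h import *
t=dict(np.load("pics/top.npz")); t3=dict(np.load("pics/t3.npz"))
ang=lambda v:np.degrees(np.arctan2(v[1],v[0]))
e0=proj(t,(248,269.4),.05)[0]; e1=proj(t3,(251.6,195.6),.05)[0]
w0=proj(t,(180.2,238.1),.08)[0]; w1=proj(t3,(181.6,218.1),.08)[0]
print("ends",e0,e1,ang(e1-N)-ang(e0-N),np.linalg.norm(e0-N),np.linalg.norm(e1-N))
print("wheel",w0,w1,ang(w1-N)-ang(w0-N),"wheel->end",ang(e1-w1)-ang(e0-w0))
p,o=pose(292.7,.045,0,.19)
# view from the other side: camera ahead of tool
manip.move_to(p,o)
p=manip.get_position(); r=R.from_rotvec(manip.get_ee_rot())
c=manip.camera("wrist"); M=np.eye(4); M[:3,:3]=r.as_matrix(); M[:3,3]=p
c["cam_to_world"]=M@np.asarray(c["mount"]); np.savez("pics/w4.npz",**c)
T=np.linalg.inv(c["cam_to_world"])@np.r_[N,.05,1]; print("nut px",T[0]/T[2]*c["fx"]+c["cx"],T[1]/T[2]*c["fy"]+c["cy"],manip.get_time())
g=[T[0]/T[2]*c["fx"]+c["cx"],T[1]/T[2]*c["fy"]+c["cy"]]
x,y=[int(np.clip(v,80,300 if i else 430)) for i,v in enumerate(g)]
cv2.imwrite("pics/w4.png",cv2.resize(c["image"][y-70:y+70,x-80:x+80,::-1],None,fx=4.2,fy=4.2,interpolation=cv2.INTER_CUBIC))
```

```text
ends [ 0.41007489 -0.06436971] [ 0.56233461 -0.06806327] 44.37042371286718 0.20101239503376792 0.20232170523955176
wheel [0.46908243 0.07175714] [0.50909043 0.07114266] 44.374477811344036 wheel->end 44.36661119931834
nut px 303.67327412867166 185.81586025797193 24.9083
```

View pics/w4.png

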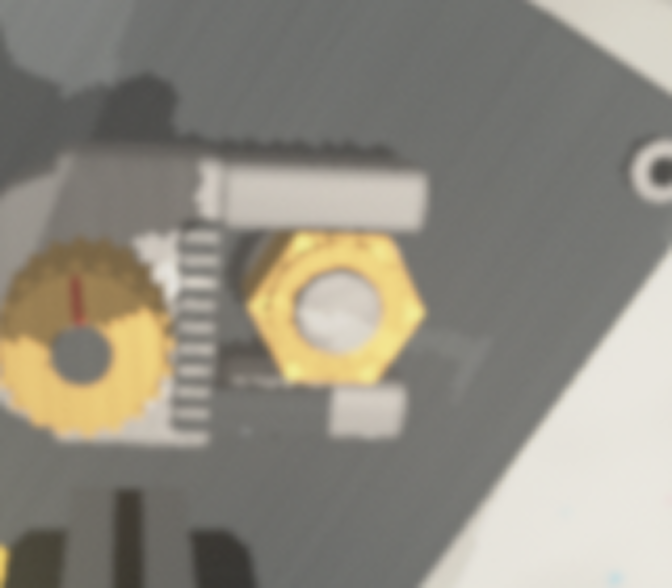

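The jaws sit flush on the nut's flats (rows 232 and 383 in the crop). The wrench has turned 44.4° and the nut with it, and the robot is clear of everything. I'm handing in.

Run:
```python
from rig import manip
print(manip.sign_off(),manip.get_time())
```

```text
the job is handed in; nothing more can be done
the job is handed in; nothing more can be done
```

The job is handed in: the jaws are closed snug on the nut, the wrench is swung about 44° counter-clockwise with the nut and left lying on it, the robot never went near the orange cup, and the clock last read 24.9 s of the 48 s allowed.

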